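# Screw the webcam down until it faces front and open its lens cover

## Robot

A 7-joint arm with a two-finger parallel gripper is mounted at the origin on a cart in front of the work surface, level with it; the furniture and walls round the work are solid. World frame = base frame: x ahead of the robot, y to its left, z up, the work surface at z = 0. Lengths are in m, angles in rad, forces in N, time in s.
With the tool pointing down it reaches from about 0.35 to 0.9 m from the base axis. Payload 8.1 kg.
Tool frame: the origin (TCP) lies midway between the tips of the shut fingers; the grasp point (between the pads) lies 19 mm behind it; z points along the fingers, y is the direction in which the jaws open and shut (so a half turn about z gives the same grasp; the last joint's range is limited). The gripper opens to 92 mm and grips with 3 to 60 N. Pads are 19 mm wide; open, the fingers measure 130 mm over their backs; the gripper's body (75 mm by 190 mm) begins 47 mm behind the grasp point.
Start: joints at [-1.415, 0.434, 0.025, 1.573, -0.012, 1.134, -0.075], TCP at [0.16, 0.604, 0.227] pointing down, gripper open.
Joint ranges: [-2.62, 2.62], [-0.44, 2.09], [-1.27, 1.32], [0.08, 2.57], [-1.32, 4.46], [0.12, 2], [-2.74, 2.74]. Speed limits (rad/s): [2.22, 2.22, 3.01, 3.01, 3.14, 3.14, 3.14].

## Interface

Orientations are given as a rotation vector (axis times angle).
In Python, from cell import arm gives the robot as it stands. The module is installed in compiled form; this text tells all that it offers.
- The arm moves only by the tool jog_arm, never from a script. Its argument "increments" is a list of rows, each an object with "slide": the shift along the tool's x, y, z in mm, a list of three; "roll": the turn about the tool's z in rad; "gripper": the opening, from 0 (shut) to 1 (fully open). In form: [{"slide": [x, y, z], "roll": roll, "gripper": gripper}, ...]. A call has exactly 10 rows; each row is the pose to reach, as a shift and turn from the pose commanded when the call began, along the tool's axes at that moment; what a row does not reach only later rows make up. A row lasts 1/12 s, in which the tool goes at most 41.7 mm and 7.16 degrees, less where a joint would pass 70% of its speed; a pose out of reach is approached as far as the arm can. A call with a gripper value outside its range is refused whole. The fingers move at their own pace and stop on an object; "newtons" is the grip in N (left out, the last holds). Time passes only in rows, so rows that repeat a pose let the fingers close, or fill a call up. It gives the time, the measured TCP pose, the force and the opening at its end, in the units of the state.
- arm.observe(): the state, without advancing time (a new reading comes with each control period).
- arm.get_image(name): name is "side" or "top" or "wrist"; returns a dict with "frame" (420x560x3 uint8, blue, green, red), "depth" (420x560 float32, m along the optical axis (not along the pixel's ray), 0 where there is no reading), "intrinsics" (3x3 intrinsics, pixels), "R" (3x3) and "t" (3): a world point X has camera coordinates R X + t; the wrist camera has in their place "hand_eye" (4x4, takes a point from camera to tool coordinates, whose origin is the TCP and whose axes are the flange's). Camera axes: x right, y down, z forward; pixel columns grow to the right and rows downward; lengths in m; the calibration is good to about 2 mm. A picture is of the moment at which its call begins: read the wrist's pose just before it.
- arm.sign_off(): hands the job in, once; it reports no verdict.
The state is a dict: "clock": time; "joints": joint angles; "dq": joint speeds; "joint_efforts": joint torques, N m; "position": TCP position; "ee_rot": TCP orientation; "force": force on the tool from outside, world axes, zero at the start; "ft_torque": the same for the moment, N m; "width": opening from 0.0 (shut) to 1.0 (fully open).
Only numpy, scipy, OpenCV 4.12 (cv2) and the standard library are available. Lean on these libraries where they do the work, as an engineer would, in place of code of your own. Each camera call takes 0.05 s, during which the arm holds its last target.

## Task

Get the webcam ready for a call: it is only loosely threaded on its desk stand and looks the wrong way. Screw it further down, clockwise seen from above and by less than one turn, until its lens side looks straight out over the long toe of the stand's foot, and slide its black lens cover fully aside along the track on top so that the lens is clear. Leave the other things on the desk where they are.

Things in the scene. Friction and masses are not known exactly. Their poses are not given: they have to be found in the camera images.
- stand: Weighted dark-metal stand, stuck fast to the desk. Foot 11 mm high: a disc of 88 mm diameter with one toe, 38 mm wide, ending 97 mm from the axis. Round column 13 mm thick (22 mm at its head), 107 mm high, with an upright threaded stud that carries the webcam. Origin: on the axis at the foot's underside; z up; the toe points along -x of this frame, roughly towards the robot.
- webcam_middle (a point): Point on the thread's upright axis, 22 mm above the webcam's underside, 18 mm below its top. Webcam: grey box 50 mm wide (y of this frame), 56 mm deep (x), 40 mm high, underside about 119 mm above the desk; its plain +y and -y sides can be gripped from above. The lens looks along -x; lens and cover leaf reach to 40 mm from the axis. Plain back with a cable socket at +x. z up.
- webcam (a joint): Turn of the webcam on its thread, rad; grows as it is screwed down (clockwise seen from above). 0 when the lens looks straight out over the toe; it starts between -3.7 and -1.7. It falls only 1.27 mm a turn, turns stiffly (about 0.12 N m) and stays where it is left. It does not stop at 0: the thread bottoms at +0.7.
- cover_grip (a point): Middle of the cover's thumb grip: a black ridged block 10 mm wide (y of this frame), 14 mm deep (x), rising to 12 mm above the webcam's flat top (this point 9 mm above it). It stands on a thin plate, 15 mm wide and 2.4 mm above the top, which bends down before the lens as a leaf. Axes as for the webcam.
- cover (a joint): How far the lens cover has been slid towards the webcam's +y side (to the left as one looks at the lens), m: 0 when it covers the lens, up to 0.015 when fully aside. The grip stands over the thread's axis at 0. It slides with about 1.2 N and stays where it is left.
- usb_stick: Dark red USB stick, 18x56x8 mm, lying to the right of the stand; a bystander.
- eraser: Eraser in a green sleeve, 21x48x12 mm, lying to the left of the stand; a bystander.
- mouse_left: Black computer mouse, 111x62x37 mm, at the left; a bystander.
- index_cards: Block of index cards with a band, 78x126x20 mm, behind the white keyboard; a bystander.
- stapler: Black and blue stapler, 38x151x52 mm, at the left; a bystander.

How it is judged:
At the end, for the whole second after the job is handed in: The webcam has been screwed down until its lens looks over the stand's toe within 0.2 rad (about 11 degrees; joint webcam between -0.2 and 0.2), the lens cover is open by more than 12.5 of its 15 mm, and the webcam is at rest (value of joint webcam between -0.2 and 0.2 rad and value of joint cover above 0.0125 m and velocity of joint webcam between -0.05 and 0.05 rad/s); the robot touches nothing.
It fails at once if a bystander (USB stick, eraser, mouse, stapler or index cards) is shifted by more than 30 mm (distance of any of usb_stick, eraser, mouse_left, stapler, index_cards from where it was at the start of the episode above 0.03 m).
It also fails if it takes over 64 s, if anything falls off the work surface, if the arm or the gripper's body presses on something with over 40 N, if the wrist force passes 120 N, or if a joint passes its speed limit or range.

## Working session

There is one attempt and no reset: what is moved stays moved. The work goes in short steps, Python scripts to look and compute and a tool call to move; the robot and the scene stay as the last step left them, time stands still between calls to the robot, and variables do not carry over. Pictures are saved under pics/ and viewed, and the job is handed in when it is done.

Besides the shell and the picture viewer there is one more tool, called by a JSON object that holds its "method" and its "body". jog_arm: Moves the arm, as the interface text tells. Its arguments: {"type":"object","properties":{"increments":{"type":"array"},"newtons":{"type":"number"}},"required":["increments"]}

```bash
mkdir -p pics
cat > h.py <<'E'
from cell import arm
import numpy as np, cv2
from scipy.spatial.transform import Rotation as Ro
def cam(n):
    s=arm.observe(); d=arm.get_image(n)
    if 'hand_eye' in d:
        T=np.eye(4);T[:3,:3]=Ro.from_rotvec(s['ee_rot']).as_matrix();T[:3,3]=s['position']
        M=T@np.array(d['hand_eye']); d['C2W']=M
    else:
        M=np.eye(4);M[:3,:3]=d['R'].T;M[:3,3]=-d['R'].T@d['t']; d['C2W']=M
    return d
def pts(d):
    K=d['intrinsics'];h,w=d['depth'].shape
    u,v=np.meshgrid(np.arange(w),np.arange(h));z=d['depth']
    P=np.stack([(u-K[0,2])/K[0,0]*z,(v-K[1,2])/K[1,1]*z,z],-1)
    return P@d['C2W'][:3,:3].T+d['C2W'][:3,3]
E
python3 - <<'E'
from h import *
s=arm.observe();print(s)
for n in ['side','top','wrist']:
    d=cam(n);cv2.imwrite(f'pics/{n}0.png',d['frame']);print(n,d['C2W'].round(3).tolist())
    np.savez(f'{n}0.npz',**d)
E
```

```text
{'clock': 0.0, 'joints': array([-1.41458048,  0.43524626,  0.02497119,  1.5740993 , -0.01158556,
        1.13399085, -0.07508457]), 'dq': array([ 4.01695992e-04,  1.12526273e-03,  1.51247927e-03, -3.18253924e-05,
       -9.90583171e-04, -1.02435966e-03,  9.46864487e-04]), 'joint_efforts': array([ 9.61826336e-04, -6.67871904e+01,  9.86006297e-01, -3.14460218e+01,
       -6.02407311e-02,  4.29772201e-02,  1.88463505e-04]), 'position': array([0.15988821, 0.60367276, 0.22592965]), 'ee_rot': array([-4.05479468e-01, -3.11526513e+00,  2.51051291e-03]), 'force': array([-0.0799643 ,  0.27476321, -1.09563102]), 'ft_torque': array([ 0.01493647, -0.00856909, -0.00764027]), 'width': 1.0014696412828603}
side [[0.696, -0.387, 0.606, -0.188], [-0.718, -0.393, 0.574, -0.611], [0.016, -0.834, -0.551, 0.745], [0.0, 0.0, 0.0, 1.0]]
top [[-0.001, -0.984, 0.179, 0.368], [-1.0, 0.003, 0.015, 0.027], [-0.015, -0.179, -0.984, 1.025], [0.0, 0.0, 0.0, 1.0]]
wrist [[0.255, 0.931, 0.26, 0.09], [0.967, -0.245, -0.071, 0.623], [-0.002, 0.27, -0.963, 0.384], [0.0, 0.0, 0.0, 1.0]]
```

View pics/side0.png

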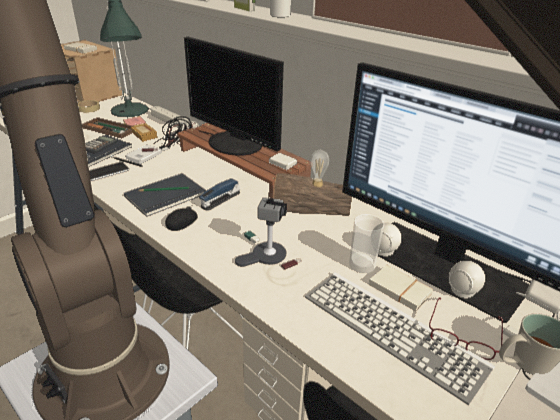

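View pics/top0.png

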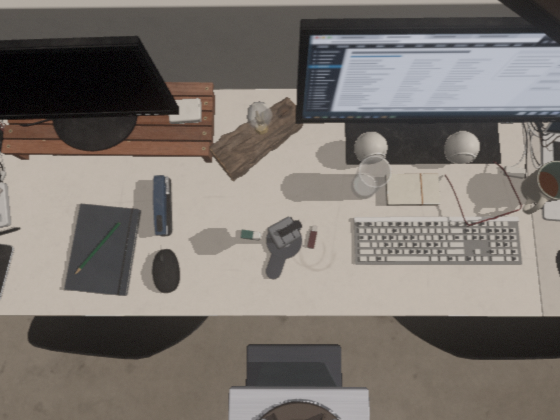

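Run:
```python
from h import *
for n,(x0,x1,y0,y1) in {'side':(220,310,185,275),'top':(225,335,195,290)}.items():
    d=dict(np.load(f'{n}0.npz'));P=pts(d)
    c=d['frame'][y0:y1,x0:x1];cv2.imwrite(f'pics/{n}0c.png',cv2.resize(c,None,fx=6,fy=6,interpolation=cv2.INTER_CUBIC))
    Q=P[y0:y1,x0:x1];
    for lo,hi in [(.150,.164),(.164,.2),(.006,.016)]:
        m=(Q[...,2]>lo)&(Q[...,2]<hi)&(d['depth'][y0:y1,x0:x1]>0)
        A=Q[m];print(n,lo,m.sum(),A.mean(0).round(4),A.min(0).round(3),A.max(0).round(3))
        if lo!=.164: print(cv2.minAreaRect(A[:,:2].astype(np.float32)*1000))
    print(d['intrinsics'].tolist())
```

```text
side 0.15 300 [0.4837 0.0228 0.1577] [ 0.456 -0.006  0.15 ] [0.519 0.062 0.164]
((488.98779296875, 25.02436637878418), (51.02482986450195, 67.04838562011719), 27.455852508544922)
side 0.164 26 [0.4865 0.0296 0.1685] [0.481 0.024 0.164] [0.496 0.04  0.172]
side 0.006 1011 [0.4963 0.0679 0.0101] [ 0.396 -0.048  0.006] [0.704 0.334 0.016]
((584.5654907226562, 122.75398254394531), (396.8941955566406, 249.1715087890625), 56.881690979003906)
[[454.0524509335173, 0.0, 270.5019738344419], [0.0, 454.0524509335173, 212.76929820073246], [0.0, 0.0, 1.0]]
top 0.15 650 [0.4905 0.0299 0.1584] [ 0.458 -0.005  0.15 ] [0.523 0.065 0.164]
((493.0399169921875, 27.456165313720703), (50.15320587158203, 67.5743179321289), 29.1762638092041)
top 0.164 40 [0.4907 0.0287 0.1693] [0.483 0.001 0.164] [0.509 0.038 0.173]
top 0.006 1032 [0.4649 0.0454 0.0097] [ 0.4   -0.047  0.006] [0.528 0.137 0.015]
((463.6542663574219, 45.02186584472656), (183.8517608642578, 127.33169555664062), 89.72643280029297)
[[424.78153873662285, 0.0, 278.9283428069047], [0.0, 424.78153873662285, 214.47265742998192], [0.0, 0.0, 1.0]]
```

```bash
ls pics
```

```text
side0.png
side0c.png
top0.png
top0c.png
wrist0.png
```

View pics/side0c.png

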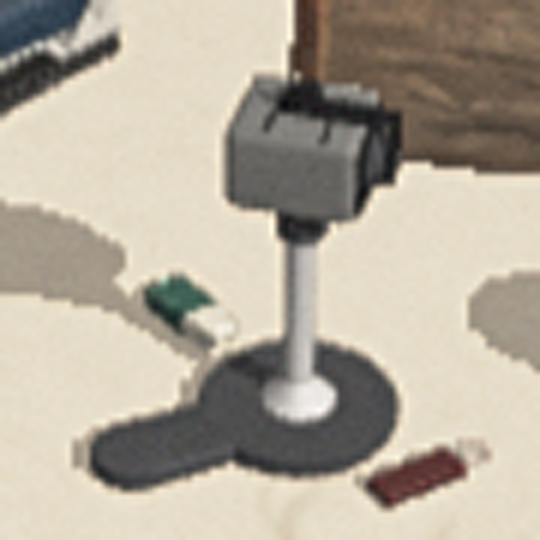

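View pics/top0c.png

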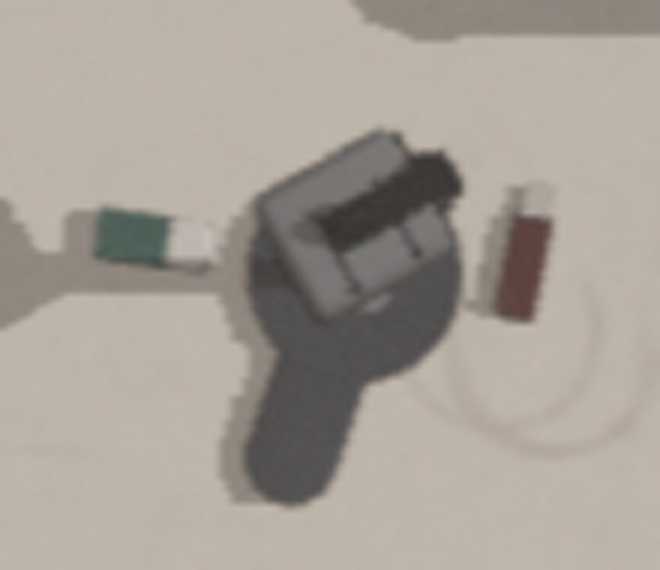

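Run:
```python
from h import *
for n,(x0,x1,y0,y1) in {'side':(220,310,185,275),'top':(225,335,195,290)}.items():
    d=dict(np.load(f'{n}0.npz'));K=d['intrinsics'];M=d['C2W']
    f=d['frame'].astype(int);g=f.max(2);sat=f.max(2)-f.min(2)
    m=((g<100)&(sat<16)).astype(np.uint8)
    mm=np.zeros_like(m);mm[y0:y1,x0:x1]=m[y0:y1,x0:x1]
    nl,lab,st,_=cv2.connectedComponentsWithStats(mm);i=1+np.argmax(st[1:,4]);m=lab==i
    v,u=np.nonzero(m)
    # cast to z=.011
    r=np.stack([(u-K[0,2])/K[0,0],(v-K[1,2])/K[1,1],np.ones(len(u))],1)@M[:3,:3].T
    t=(0.011-M[2,3])/r[:,2];X=M[:3,3]+r*t[:,None]
    if n=='top': pass
    # keep true foot by depth
    P=pts(d)[v,u]; k=(P[:,2]<.03)
    X=X[k,:2]; print(n,len(X))
    W=X[X[:,0]<0.46]; 
    # rectify into 1mm mask; use hull edges : toe tip region
    from scipy.optimize import least_squares
    H=cv2.convexHull((X*1000).astype(np.float32))[:,0]
    # signed distance model of foot outline: boundary points
    img=np.zeros(m.shape,np.uint8);img[v[k],u[k]]=1
    c=max(cv2.findContours(img,cv2.RETR_EXTERNAL,cv2.CHAIN_APPROX_NONE)[0],key=len)[:,0].astype(float)
    rr=np.stack([(c[:,0]-K[0,2])/K[0,0],(c[:,1]-K[1,2])/K[1,1],np.ones(len(c))],1)@M[:3,:3].T
    B=(M[:3,3]+rr*((0.011-M[2,3])/rr[:,2])[:,None])[:,:2]
    def sd(p):
        q=B-p[:2];a=p[2];e=np.array([np.cos(a),np.sin(a)])
        s=np.clip(q@e,0,.097-.019);dt=np.linalg.norm(q-s[:,None]*e,axis=1)-.019
        return np.minimum(np.linalg.norm(q,axis=1)-.044,dt)
    o=least_squares(sd,[.49,.032,np.radians(163)],loss='soft_l1',f_scale=.001)
    print(o.x, np.degrees(o.x[2]), np.abs(o.fun).mean(), np.median(np.abs(sd(o.x))))
```

```text
side 661
[0.48142807 0.02599633 2.80393722] 160.65376846752352 0.006484340114693442 0.0016415270392148018
top 703
[0.49617175 0.03080723 2.82744855] 162.00086882654222 0.006020755470229322 0.0030299894853559675
```

{"method": "jog_arm", "body": {"increments": [{"slide":[-15,-15,-20],"roll":0.04,"gripper":1},{"slide":[-40,-40,-40],"roll":0.08,"gripper":1},{"slide":[-67,-67,-60],"roll":0.12,"gripper":1},{"slide":[-94,-94,-70],"roll":0.16,"gripper":1},{"slide":[-121,-121,-70],"roll":0.2,"gripper":1},{"slide":[-148,-148,-70],"roll":0.24,"gripper":1},{"slide":[-175,-175,-70],"roll":0.28,"gripper":1},{"slide":[-202,-202,-70],"roll":0.32,"gripper":1},{"slide":[-229,-229,-70],"roll":0.36,"gripper":1},{"slide":[-250,-250,-70],"roll":0.4,"gripper":1}]}}

```text
clock: 0.98
position: [0.3388, 0.2955, 0.2968]
ee_rot: [1.022, 2.97, -0.0]
force: [0.7, -0.1, -0.0]
width: 1.001
```

```bash
cat > go.py <<'E'
from h import *
import sys
# target x y z, jawdeg (tool y dir)
s=arm.observe();R=Ro.from_rotvec(s['ee_rot']).as_matrix()
print('t',s['clock'],'q',s['joints'].round(2),'p',s['position'].round(4),'yaw',np.degrees(np.arctan2(R[1,1],R[0,1])).round(2),'z',R[:,2].round(3),'F',s['force'].round(1),'T',s['ft_torque'].round(2),'w',round(s['width'],3))
if len(sys.argv)>4:
    t=np.array(list(map(float,sys.argv[1:4])));print('slide',((R.T@(t-s['position']))*1000).round(1),'roll',round(-np.radians((float(sys.argv[4])-np.degrees(np.arctan2(R[1,1],R[0,1]))+180)%360-180),3))
E
python3 go.py .49 .033 .295 29.2
```

```text
t 0.9833 q [-1.06  0.08  0.25  1.88 -0.02  1.18  0.1 ] p [0.3388 0.2955 0.2968] yaw 52.03 z [ 0. -0. -1.] F [ 0.7 -0.1 -0. ] T [-0.09 -0.06  0.04] w 1.001
slide [-280.7 -113.9    1.9] roll 0.398
```

{"method": "jog_arm", "body": {"increments": [{"slide":[-28,-12,0],"roll":0.04,"gripper":1},{"slide":[-62,-25,0],"roll":0.08,"gripper":1},{"slide":[-98,-40,0],"roll":0.12,"gripper":1},{"slide":[-134,-54,0],"roll":0.16,"gripper":1},{"slide":[-170,-69,0],"roll":0.2,"gripper":1},{"slide":[-204,-83,0],"roll":0.25,"gripper":1},{"slide":[-236,-96,0],"roll":0.3,"gripper":1},{"slide":[-262,-106,0],"roll":0.35,"gripper":1},{"slide":[-278,-113,0],"roll":0.39,"gripper":1},{"slide":[-281,-114,2],"roll":0.398,"gripper":1}]}}

```text
clock: 1.82
position: [0.4912, 0.0331, 0.295]
ee_rot: [1.593, 2.706, -0.001]
force: [-0.1, -0.0, -1.1]
width: 1.002
```

```bash
python3 go.py .49 .033 .295 29.2
python3 - <<'E'
from h import *
d=cam('wrist');cv2.imwrite('pics/w1.png',d['frame']);np.savez('w1.npz',**d)
P=pts(d);Z=P[...,2];ok=d['depth']>0
for lo,hi in [(.152,.164),(.165,.2)]:
    m=(ok&(Z>lo)&(Z<hi)).astype(np.uint8)
    nl,lab,st,ce=cv2.connectedComponentsWithStats(m)
    for i in range(1,nl):
        if st[i,4]>100:
            A=P[lab==i];print(lo,st[i],A.mean(0).round(4),cv2.minAreaRect(A[:,:2].astype(np.float32)*1000))
E
```

```text
t 1.8167 q [-0.66  0.16  0.57  1.82 -0.09  1.19  0.45] p [0.4912 0.0331 0.295 ] yaw 29.04 z [ 0.001 -0.001 -1.   ] F [-0.1 -0.  -1.1] T [-0.04  0.06 -0.04] w 1.002
slide [ 0.4 -1.1 -0. ] roll -0.003
0.152 [ 255  168   52   70 2867] [0.4907 0.0326 0.1593] ((492.8231201171875, 28.410587310791016), (49.671852111816406, 67.45732116699219), 30.12931251525879)
0.152 [402 404  16  16 131] [ 0.7572 -0.1239  0.1568] ((757.2150268554688, -125.61077117919922), (29.959774017333984, 2.577166795730591), 89.748291015625)
0.165 [275 193  11  16 167] [0.4892 0.0335 0.1711] ((489.506591796875, 32.86748123168945), (9.376038551330566, 13.785605430603027), 29.09061050415039)
```

View pics/w1.png

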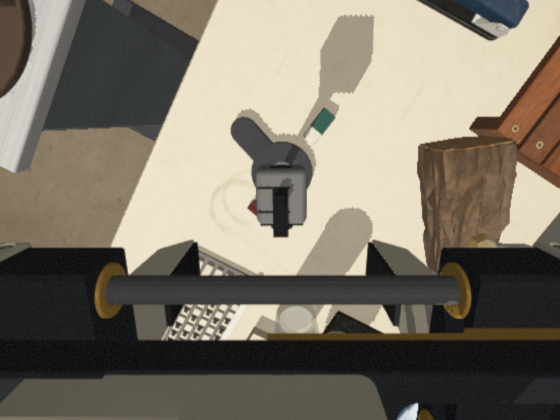

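Run:
```python
from h import *
for n in ['w1','top0','side0']:
    d=dict(np.load(n+'.npz'));P=pts(d);f=d['frame'].astype(int)
    m=(d['depth']>0)&(P[...,2]<.02)&(P[...,2]>-.01)&(f.max(2)<100)&(f.max(2)-f.min(2)<18)
    ax=np.array([.4897,.0331]);K=d['intrinsics'];M=d['C2W'];v,u=np.nonzero(m)
    r=np.stack([(u-K[0,2])/K[0,0],(v-K[1,2])/K[1,1],np.ones(len(u))],1)@M[:3,:3].T
    X=(M[:3,3]+r*((0.011-M[2,3])/r[:,2])[:,None])[:,:2]
    q=X-ax;R=np.linalg.norm(q,axis=1)
    k=(R>.052)&(R<.085)&(q[:,0]<0)&(abs(q[:,1])<.07)
    c=q[k];print(n,k.sum(),c.mean(0),np.degrees(np.arctan2(c[:,1].mean(),c[:,0].mean())))
    # direction by line through toe pixels too
    vx,vy,_,_=cv2.fitLine(c.astype(np.float32),cv2.DIST_L2,0,.01,.01).ravel();print(np.degrees(np.arctan2(vy,vx)))
    k=(R>.09)&(R<.11)&(q[:,0]<0)&(abs(q[:,1])<.07);print(R[(q[:,0]<-.03)&(abs(q[:,1])<.07)&(R<.12)].max())
```

```text
w1 649 [-0.06335951  0.02369271] 159.497180318618
56.576874
0.09500933241678299
top0 200 [-0.06441284  0.02067875] 162.2015757716073
-75.93715
0.09329523763297023
side0 158 [-0.06130657  0.00729446] 173.21465505904786
-68.23232
0.10179944208521263
```

```bash
python3 go.py .4897 .0331 .124 29.5
```

```text
t 1.8667 q [-0.66  0.16  0.57  1.82 -0.09  1.19  0.45] p [0.4904 0.0347 0.2942] yaw 29.21 z [-0.    -0.001 -1.   ] F [ 0.2  0.5 -0.6] T [-0.03 -0.    0.  ] w 0.999
slide [ -1.   -1.3 170.2] roll -0.005
```

{"method": "jog_arm", "body": {"increments": [{"slide":[0,-1,15],"roll":-0.005,"gripper":1},{"slide":[0,-1,38],"roll":-0.005,"gripper":1},{"slide":[0,-1,64],"roll":-0.005,"gripper":1},{"slide":[0,-1,90],"roll":-0.005,"gripper":1},{"slide":[0,-1,115],"roll":-0.005,"gripper":1},{"slide":[0,-1,138],"roll":-0.005,"gripper":1},{"slide":[0,-1,156],"roll":-0.005,"gripper":1},{"slide":[0,-1,166],"roll":-0.005,"gripper":1},{"slide":[0,-1,170],"roll":-0.005,"gripper":1},{"slide":[0,-1,170],"roll":-0.005,"gripper":1}]}}

```text
clock: 2.7
position: [0.4886, 0.0368, 0.1243]
ee_rot: [-1.574, -2.717, 0.001]
force: [0.6, -0.4, 0.5]
width: 1.0
```

```bash
python3 go.py .4897 .0331 .124 29.5;python3 - <<'E'
from h import *
d=cam('wrist');cv2.imwrite('pics/w2.png',d['frame'])
d=cam('side');cv2.imwrite('pics/s2.png',cv2.resize(d['frame'][150:280,180:340],None,fx=4.5,fy=4.5))
E
```

```text
t 2.7 q [-0.58  0.36  0.51  2.05 -0.25  0.79  0.6 ] p [0.4886 0.0368 0.1243] yaw 29.82 z [-0.001  0.    -1.   ] F [ 0.6 -0.4  0.5] T [-0.14  0.05  0.04] w 1.0
slide [-3.8 -0.9  0.3] roll 0.006
```

View pics/w2.png

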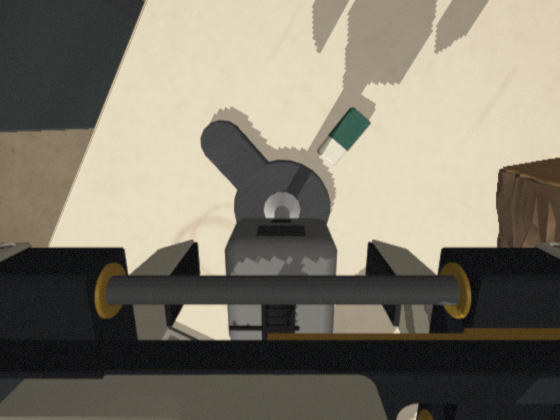

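View pics/s2.png

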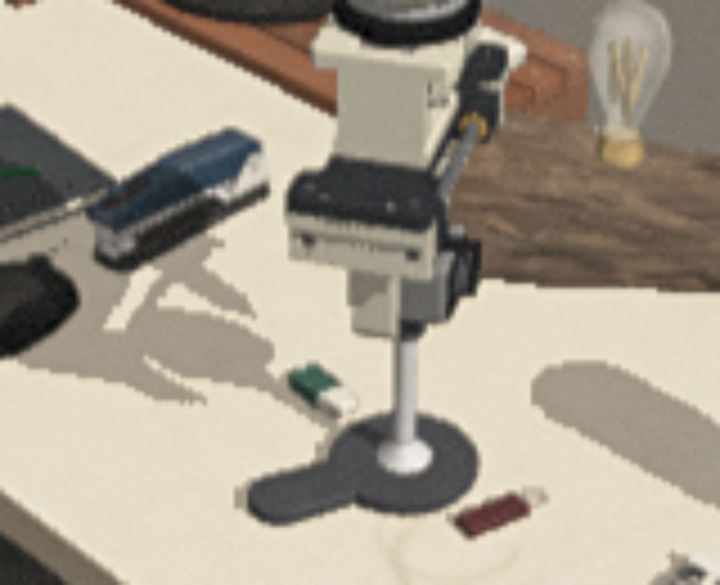

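{"method": "jog_arm", "body": {"increments": [{"slide":[-1,0,0],"roll":0,"gripper":0.9},{"slide":[-1,0,0],"roll":0,"gripper":0.8},{"slide":[-1,0,0],"roll":0,"gripper":0.7},{"slide":[-1,0,0],"roll":0,"gripper":0.6},{"slide":[-1,0,0],"roll":0,"gripper":0.45},{"slide":[-1,0,0],"roll":0,"gripper":0.45},{"slide":[-1,0,0],"roll":0,"gripper":0.45},{"slide":[-1,0,0],"roll":0,"gripper":0.45},{"slide":[-1,0,0],"roll":0,"gripper":0.45},{"slide":[-1,0,0],"roll":0,"gripper":0.45}], "newtons": 25}}

```text
clock: 3.63
position: [0.4889, 0.0346, 0.1247]
ee_rot: [-1.577, -2.716, 0.001]
force: [-3.6, -2.4, 5.7]
width: 0.544
```

```bash
python3 go.py .4897 .0331 .124 -109;python3 - <<'E'
from h import *
L=[]
for i in range(4): arm.get_image('wrist');L.append(arm.observe()['position'])
print(np.array(L).round(4),np.mean(L,0))
E
```

```text
t 3.6333 q [-0.57  0.36  0.51  2.05 -0.25  0.79  0.6 ] p [0.4889 0.0346 0.1247] yaw 29.71 z [-0.001 -0.    -1.   ] F [-3.6 -2.4  5.7] T [-0.51  0.9  -0.02] w 0.544
slide [-1.7 -0.   0.7] roll 2.421
[[0.4889 0.0346 0.1247]
 [0.4889 0.0346 0.1247]
 [0.4889 0.0346 0.1247]
 [0.4889 0.0346 0.1247]] [0.48888467 0.03456795 0.12469919]
```

{"method": "jog_arm", "body": {"increments": [{"slide":[0,0,0],"roll":0.04,"gripper":0.45},{"slide":[0,0,0],"roll":0.12,"gripper":0.45},{"slide":[0,0,0],"roll":0.2,"gripper":0.45},{"slide":[0,0,0],"roll":0.3,"gripper":0.45},{"slide":[0,0,0],"roll":0.4,"gripper":0.45},{"slide":[0,0,0],"roll":0.5,"gripper":0.45},{"slide":[0,0,0.1],"roll":0.6,"gripper":0.45},{"slide":[0,0,0.1],"roll":0.68,"gripper":0.45},{"slide":[0,0,0.1],"roll":0.74,"gripper":0.45},{"slide":[0,0,0.1],"roll":0.76,"gripper":0.45}]}}

```text
clock: 4.67
position: [0.4905, 0.0348, 0.1247]
ee_rot: [2.474, 1.934, 0.001]
force: [3.5, -2.3, -4.7]
width: 0.543
```

```bash
python3 go.py .4897 .0331 .124 -109
```

```text
t 4.6667 q [-0.72  0.4   0.72  2.06 -0.36  0.81 -0.03] p [0.4905 0.0348 0.1247] yaw -13.98 z [ 0.001 -0.001 -1.   ] F [ 3.5 -2.3 -4.7] T [-0.37 -0.54  0.15] w 0.543
slide [-1.8 -0.3  0.7] roll 1.658
```

Forces stay small. Continue.

{"method": "jog_arm", "body": {"increments": [{"slide":[0,0,0],"roll":0.04,"gripper":0.45},{"slide":[0,0,0],"roll":0.12,"gripper":0.45},{"slide":[0,0,0],"roll":0.21,"gripper":0.45},{"slide":[0,0,0],"roll":0.31,"gripper":0.45},{"slide":[0,0,0.1],"roll":0.42,"gripper":0.45},{"slide":[0,0,0.1],"roll":0.53,"gripper":0.45},{"slide":[0,0,0.1],"roll":0.64,"gripper":0.45},{"slide":[0,0,0.1],"roll":0.73,"gripper":0.45},{"slide":[0,0,0.1],"roll":0.79,"gripper":0.45},{"slide":[0,0,0.1],"roll":0.82,"gripper":0.45}]}}

```text
clock: 5.5
position: [0.4918, 0.0338, 0.1246]
ee_rot: [3.037, 0.787, 0.005]
force: [10.8, -6.9, -13.8]
width: 0.543
```

```bash
python3 go.py .4897 .0331 .124 -109
```

```text
t 5.5 q [-0.87  0.47  0.95  2.07 -0.51  0.85 -0.68] p [0.4918 0.0338 0.1246] yaw -60.95 z [ 0.004 -0.003 -1.   ] F [ 10.8  -6.9 -13.8] T [-1.02 -1.81  0.14] w 0.543
slide [-2.2 -0.5  0.6] roll 0.839
```

{"method": "jog_arm", "body": {"increments": [{"slide":[0.2,0.4,0.2],"roll":0.04,"gripper":0.45},{"slide":[0.4,0.8,0.4],"roll":0.12,"gripper":0.45},{"slide":[0.5,1,0.5],"roll":0.21,"gripper":0.45},{"slide":[0.5,1,0.5],"roll":0.31,"gripper":0.45},{"slide":[0.5,1,0.6],"roll":0.42,"gripper":0.45},{"slide":[0.5,1,0.6],"roll":0.53,"gripper":0.45},{"slide":[0.5,1,0.6],"roll":0.64,"gripper":0.45},{"slide":[0.5,1,0.6],"roll":0.74,"gripper":0.45},{"slide":[0.5,1,0.6],"roll":0.81,"gripper":0.45},{"slide":[0.5,1,0.6],"roll":0.835,"gripper":0.45}]}}

```text
clock: 6.33
position: [0.492, 0.032, 0.1243]
ee_rot: [3.096, -0.515, 0.006]
force: [3.5, -9.4, -2.9]
width: 0.547
```

```bash
python3 go.py .4897 .0331 .124 -109;python3 - <<'E'
from h import *
d=cam('wrist');cv2.imwrite('pics/w3.png',d['frame'])
d=cam('side');cv2.imwrite('pics/s3.png',cv2.resize(d['frame'][150:280,180:340],None,fx=4.5,fy=4.5))
E
```

```text
t 6.3333 q [-0.99  0.59  1.19  2.07 -0.69  0.95 -1.32] p [0.492  0.032  0.1243] yaw -108.89 z [ 0.003 -0.004 -1.   ] F [ 3.5 -9.4 -2.9] T [-1.69 -0.71  0.16] w 0.547
slide [-2.6 -0.3  0.3] roll 0.002
```

View pics/w3.png

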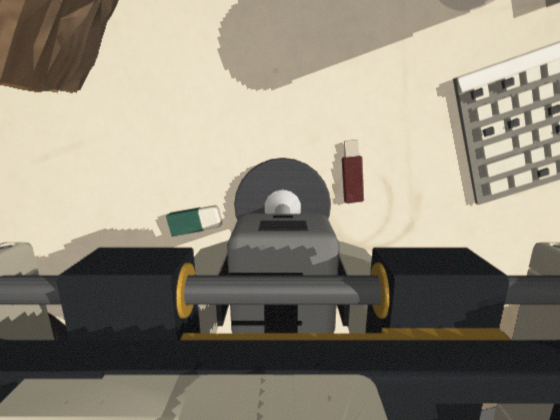

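View pics/s3.png

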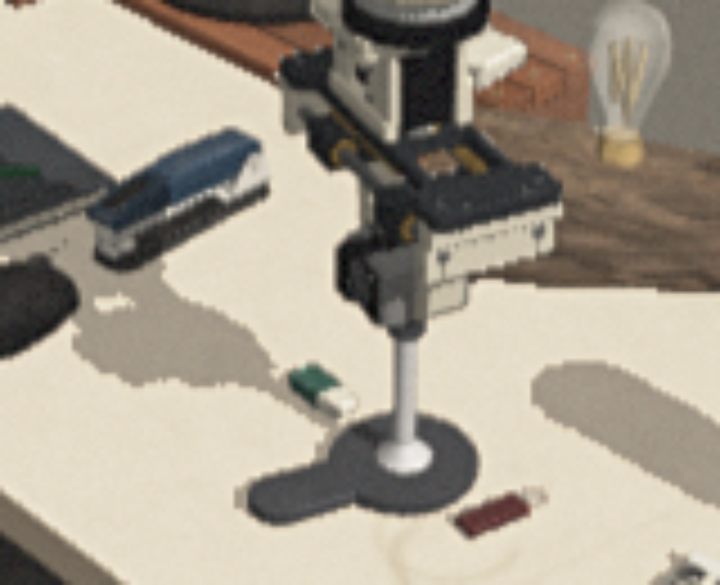

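{"method": "jog_arm", "body": {"increments": [{"slide":[0,0,0],"roll":0,"gripper":0.7},{"slide":[0,0,0],"roll":0,"gripper":0.85},{"slide":[0,0,0],"roll":0,"gripper":0.9},{"slide":[0,0,-4],"roll":0,"gripper":0.9},{"slide":[0,0,-15],"roll":0,"gripper":0.9},{"slide":[0,0,-38],"roll":0,"gripper":0.9},{"slide":[0,0,-65],"roll":0,"gripper":0.9},{"slide":[0,0,-95],"roll":0,"gripper":0.9},{"slide":[0,0,-115],"roll":0,"gripper":0.9},{"slide":[0,0,-125],"roll":0,"gripper":0.9}]}}

```text
clock: 7.27
position: [0.4917, 0.0338, 0.2521]
ee_rot: [-3.098, 0.509, -0.005]
force: [0.0, 1.1, 0.1]
width: 0.901
```

```bash
cat > look.py <<'E'
from h import *
import sys
for n in ['wrist','top']:
    d=cam(n);cv2.imwrite(f'pics/{n}_{sys.argv[1]}.png',d['frame'] if n=='wrist' else cv2.resize(d['frame'][195:290,225:335],None,fx=5,fy=5))
    P=pts(d);Z=P[...,2];f=d['frame'].astype(int)
    ok=(d['depth']>0)&(np.hypot(P[...,0]-.49,P[...,1]-.033)<.13)
    for lo,hi in [(.150,.1625),(.165,.18)]:
        m=(ok&(Z>lo)&(Z<hi)).astype(np.uint8)
        nl,lab,st,ce=cv2.connectedComponentsWithStats(m)
        for i in range(1,nl):
            if st[i,4]>20: A=P[lab==i];print(n,lo,st[i],A.mean(0).round(4),cv2.minAreaRect(A[:,:2].astype(np.float32)*1000))
    m=ok&(Z<.02)&(Z>-.01)&(f.max(2)<100)&(f.max(2)-f.min(2)<18);v,u=np.nonzero(m)
    K=d['intrinsics'];M=d['C2W'];r=np.stack([(u-K[0,2])/K[0,0],(v-K[1,2])/K[1,1],np.ones(len(u))],1)@M[:3,:3].T
    q=(M[:3,3]+r*((0.011-M[2,3])/r[:,2])[:,None])[:,:2]-[.4897,.0331];R=np.linalg.norm(q,axis=1)
    k=(R>.052)&(R<.085)&(q[:,0]<0);c=q[k]
    if len(c): print(n,'toe',len(c),np.degrees(np.arctan2(c[:,1].mean(),c[:,0].mean())))
E
python3 go.py .4897 .0331 .124 -109; python3 look.py 4
```

```text
t 7.2667 q [-1.13  0.38  1.29  1.91 -0.4   1.15 -1.58] p [0.4917 0.0338 0.2521] yaw -108.66 z [ 0.003  0.001 -1.   ] F [0.  1.1 0.1] T [-0.    0.16  0.03] w 0.901
slide [ -2.1   1.5 128.1] roll 0.006
wrist 0.15 [ 255  178   60   80 3760] [0.4897 0.0334 0.1588] ((484.5921325683594, 35.16160202026367), (49.9293327331543, 67.92111206054688), 71.04286193847656)
wrist 0.165 [278 207  13  18 212] [0.4912 0.0339 0.1707] ((490.35919189453125, 33.90339279174805), (9.637734413146973, 13.477747917175293), 71.47968292236328)
```

View pics/wrist_4.png

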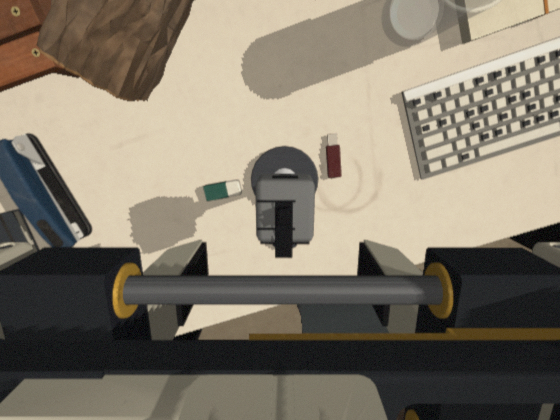

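View pics/top_4.png

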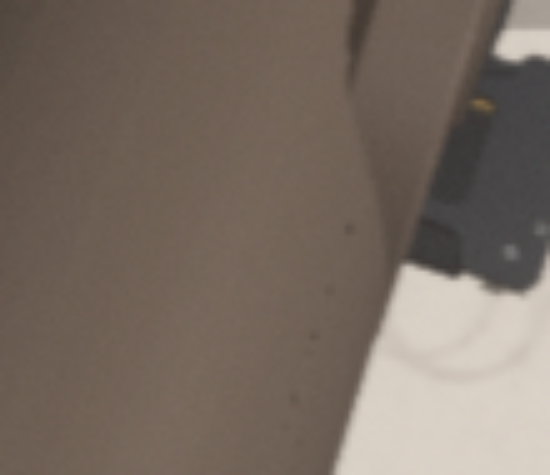

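{"method": "jog_arm", "body": {"increments": [{"slide":[0,0,-5],"roll":-0.06,"gripper":0.9},{"slide":[0,0,-10],"roll":-0.17,"gripper":0.9},{"slide":[0,0,-10],"roll":-0.29,"gripper":0.9},{"slide":[0,0,-10],"roll":-0.41,"gripper":0.9},{"slide":[0,0,-10],"roll":-0.53,"gripper":0.9},{"slide":[0,0,-10],"roll":-0.65,"gripper":0.8},{"slide":[0,0,-10],"roll":-0.77,"gripper":0.7},{"slide":[0,0,-10],"roll":-0.89,"gripper":0.6},{"slide":[0,0,-10],"roll":-1.0,"gripper":0.5},{"slide":[0,0,-10],"roll":-1.04,"gripper":0.4}]}}

```text
clock: 8.2
position: [0.4896, 0.0345, 0.2575]
ee_rot: [-2.939, -1.109, 0.004]
force: [0.3, -0.2, 0.0]
width: 0.59
```

{"method": "jog_arm", "body": {"increments": [{"slide":[0,0,0],"roll":-0.06,"gripper":0.4},{"slide":[0,0,0],"roll":-0.17,"gripper":0.4},{"slide":[0,0,0],"roll":-0.29,"gripper":0.4},{"slide":[0,0,0],"roll":-0.41,"gripper":0.4},{"slide":[0,0,0],"roll":-0.53,"gripper":0.4},{"slide":[0,0,0],"roll":-0.65,"gripper":0.4},{"slide":[0,0,0],"roll":-0.77,"gripper":0.4},{"slide":[0,0,0],"roll":-0.89,"gripper":0.4},{"slide":[0,0,0],"roll":-1.0,"gripper":0.4},{"slide":[0,0,0],"roll":-1.04,"gripper":0.4}]}}

```text
clock: 9.03
position: [0.4895, 0.0345, 0.2573]
ee_rot: [-1.998, -2.421, 0.003]
force: [-0.3, -0.0, -0.6]
width: 0.4
```

```bash
python3 go.py .4908 .0339 .22 71.2
```

```text
t 9.0333 q [-0.8   0.21  0.76  1.89 -0.16  1.11  0.21] p [0.4895 0.0345 0.2573] yaw 10.94 z [-0.003 -0.    -1.   ] F [-0.3 -0.  -0.6] T [-0.12  0.08 -0.01] w 0.4
slide [-0.9  1.3 37.3] roll -1.052
```

{"method": "jog_arm", "body": {"increments": [{"slide":[0,0,0],"roll":-0.06,"gripper":0.4},{"slide":[0,0,0],"roll":-0.17,"gripper":0.4},{"slide":[0,1,5],"roll":-0.29,"gripper":0.4},{"slide":[0,1,10],"roll":-0.41,"gripper":0.4},{"slide":[0,1,15],"roll":-0.53,"gripper":0.4},{"slide":[0,1,20],"roll":-0.65,"gripper":0.4},{"slide":[0,1,25],"roll":-0.77,"gripper":0.4},{"slide":[0,1,30],"roll":-0.89,"gripper":0.4},{"slide":[0,1,36],"roll":-1.01,"gripper":0.4},{"slide":[0,1,37],"roll":-1.052,"gripper":0.4}]}}

```text
clock: 9.87
position: [0.4898, 0.0346, 0.2193]
ee_rot: [-0.511, -3.095, 0.002]
force: [0.6, 0.1, 0.2]
width: 0.402
```

```bash
python3 go.py .4908 .0339 .164 71.2; python3 look.py 5
```

```text
t 9.8667 q [-0.63  0.24  0.56  1.93 -0.15  1.02  1.23] p [0.4898 0.0346 0.2193] yaw 71.25 z [-0.005 -0.    -1.   ] F [0.6 0.1 0.2] T [ 0.02  0.01 -0.02] w 0.402
slide [-1.4 -0.3 55.3] roll 0.001
wrist 0.15 [ 247  169   68   88 4737] [0.4849 0.0354 0.1589] ((484.04095458984375, 35.6619873046875), (50.12779235839844, 66.17607879638672), 71.37522888183594)
wrist 0.165 [274 218  15  21 283] [0.4897 0.0347 0.1706] ((490.34503173828125, 34.31520080566406), (9.853841781616211, 13.687105178833008), 70.74713897705078)
wrist toe 972 160.46876187323784
```

View pics/wrist_5.png

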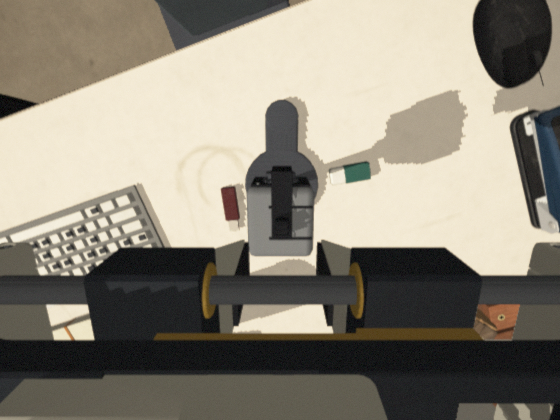

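View pics/top_5.png

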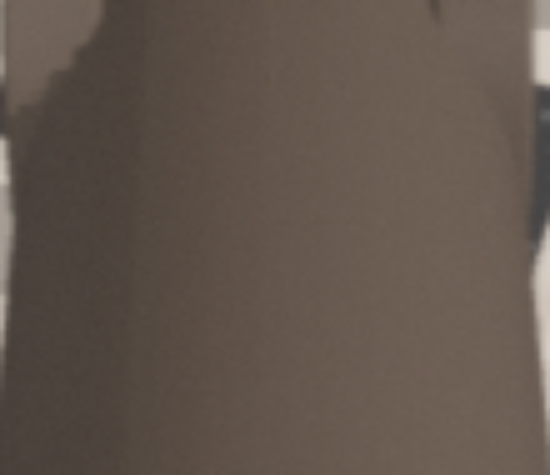

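{"method": "jog_arm", "body": {"increments": [{"slide":[0,0,10],"roll":0,"gripper":0.4},{"slide":[0,0,22],"roll":0,"gripper":0.4},{"slide":[0,0,34],"roll":0,"gripper":0.35},{"slide":[0,0,43],"roll":0,"gripper":0.35},{"slide":[0,0,49],"roll":0,"gripper":0.35},{"slide":[0,0,52],"roll":0,"gripper":0.35},{"slide":[0,0,54],"roll":0,"gripper":0.35},{"slide":[0,0,54],"roll":0,"gripper":0.35},{"slide":[0,0,54],"roll":0,"gripper":0.35},{"slide":[0,0,54],"roll":0,"gripper":0.35}], "newtons": 6}}

```text
clock: 10.8
position: [0.4919, 0.0346, 0.1684]
ee_rot: [0.524, 3.097, 0.001]
force: [-0.7, -0.4, -0.3]
width: 0.352
```

```bash
python3 go.py .4903 .0343 .165 71.2
python3 - <<'E'
from h import *
d=cam('side');cv2.imwrite('pics/s6.png',cv2.resize(d['frame'][170:240,220:320],None,fx=7,fy=7,interpolation=cv2.INTER_CUBIC))
E
```

```text
t 10.8 q [-0.6   0.3   0.54  2.   -0.2   0.89  1.28] p [0.4919 0.0346 0.1684] yaw 70.81 z [ 0.001  0.    -1.   ] F [-0.7 -0.4 -0.3] T [ 0.04 -0.01  0.08] w 0.352
slide [ 1.4 -0.8  3.4] roll -0.007
```

View pics/s6.png

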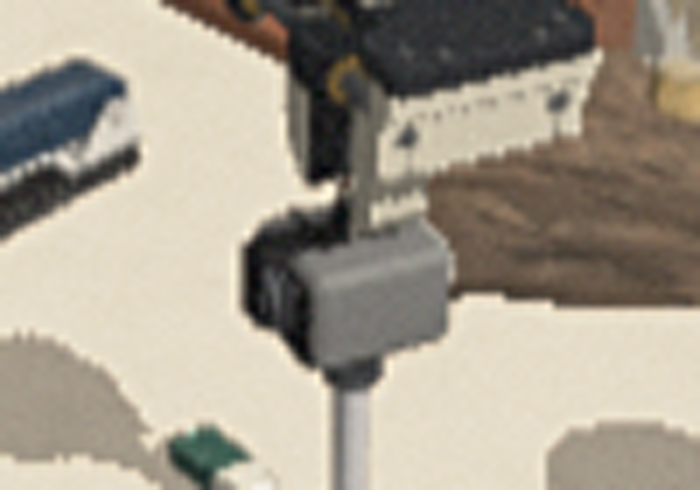

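{"method": "jog_arm", "body": {"increments": [{"slide":[0,0,1],"roll":0,"gripper":0.3},{"slide":[0,0,1.5],"roll":0,"gripper":0.2},{"slide":[0,0,1.5],"roll":0,"gripper":0.15},{"slide":[0,0,1.5],"roll":0,"gripper":0.08},{"slide":[0,0,1.5],"roll":0,"gripper":0.05},{"slide":[0,0,1.5],"roll":0,"gripper":0.05},{"slide":[0,0,1.5],"roll":0,"gripper":0.05},{"slide":[0,0,1.5],"roll":0,"gripper":0.05},{"slide":[0,0,1.5],"roll":0,"gripper":0.05},{"slide":[0,0,1.5],"roll":0,"gripper":0.05}], "newtons": 6}}

```text
clock: 11.68
position: [0.4915, 0.0345, 0.1664]
ee_rot: [-0.524, -3.098, 0.0]
force: [-1.1, -0.3, 0.5]
width: 0.108
```

```bash
python3 go.py .4903 .0343 .165 71.2
```

```text
t 11.6833 q [-0.6   0.3   0.54  2.   -0.2   0.89  1.28] p [0.4915 0.0345 0.1664] yaw 70.81 z [-0. -0. -1.] F [-1.1 -0.3  0.5] T [-0.2   0.15  0.03] w 0.108
slide [ 1.1 -0.6  1.4] roll -0.007
```

Width 0.108 × 92 = 10 mm: the grip is held. Slide along tool +y.

{"method": "jog_arm", "body": {"increments": [{"slide":[0,1,0],"roll":0,"gripper":0.05},{"slide":[0,3,0],"roll":0,"gripper":0.05},{"slide":[0,5,0],"roll":0,"gripper":0.05},{"slide":[0,7,0],"roll":0,"gripper":0.05},{"slide":[0,9,0],"roll":0,"gripper":0.05},{"slide":[0,11,0],"roll":0,"gripper":0.05},{"slide":[0,13,0],"roll":0,"gripper":0.05},{"slide":[0,14.5,0],"roll":0,"gripper":0.05},{"slide":[0,15.5,0],"roll":0,"gripper":0.05},{"slide":[0,15.5,0],"roll":0,"gripper":0.05}]}}

```text
clock: 12.52
position: [0.4958, 0.0469, 0.1662]
ee_rot: [-0.526, -3.096, 0.005]
force: [-4.3, -8.7, 4.9]
width: 0.108
```

```bash
python3 go.py .4903 .0343 .165 71.2
```

```text
t 12.5167 q [-0.62  0.32  0.53  1.99 -0.2   0.89  1.25] p [0.4958 0.0469 0.1662] yaw 70.72 z [-0.002 -0.003 -1.   ] F [-4.3 -8.7  4.9] T [-1.98  0.96  0.07] w 0.108
slide [  1.  -13.7   1.3] roll -0.008
```

{"method": "jog_arm", "body": {"increments": [{"slide":[0,0.5,0],"roll":0,"gripper":0.05},{"slide":[0,0.5,0],"roll":0,"gripper":0.05},{"slide":[0,0.5,0],"roll":0,"gripper":0.15},{"slide":[0,0.5,0],"roll":0,"gripper":0.25},{"slide":[0,0.5,0],"roll":0,"gripper":0.3},{"slide":[0,0.5,-3],"roll":0,"gripper":0.35},{"slide":[0,0,-15],"roll":0,"gripper":0.35},{"slide":[0,0,-32],"roll":0,"gripper":0.35},{"slide":[0,0,-45],"roll":0,"gripper":0.35},{"slide":[0,0,-55],"roll":0,"gripper":0.35}]}}

```text
clock: 13.35
position: [0.4972, 0.0496, 0.2228]
ee_rot: [0.523, 3.097, 0.001]
force: [1.0, 0.1, 0.4]
width: 0.35
```

```bash
python3 go.py .4903 .0343 .25 71.2; python3 look.py 7
```

```text
t 13.35 q [-0.65  0.25  0.56  1.91 -0.15  1.02  1.2 ] p [0.4972 0.0496 0.2228] yaw 70.84 z [ 0.001  0.001 -1.   ] F [1.  0.1 0.4] T [-0.02 -0.01 -0.01] w 0.35
slide [  1.5 -16.7 -27.3] roll -0.006
wrist 0.15 [ 224  165   68   87 4541] [0.4832 0.0369 0.1587] ((483.89849853515625, 35.58771896362305), (50.190704345703125, 65.80752563476562), 71.30451965332031)
wrist 0.165 [271 214  14  20 272] [0.4942 0.048  0.1705] ((494.85845947265625, 47.71979522705078), (9.277237892150879, 13.64251708984375), 70.942138671875)
wrist toe 963 160.07375220803192
```

View pics/wrist_7.png

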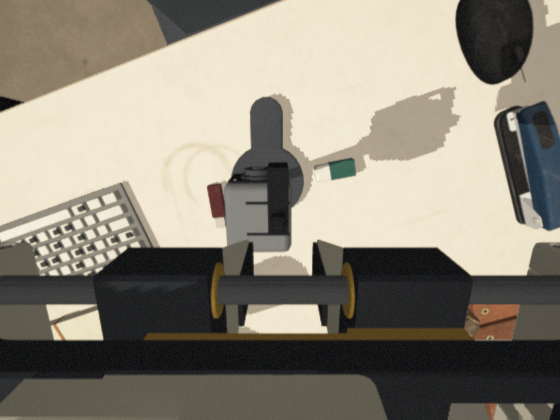

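```bash
python3 -c "
from cell import arm
print(arm.sign_off())"
```

```text
the job is handed in; nothing more can be done
None
```

The webcam now looks straight out over the stand's toe and its lens cover is fully aside. I handed the job in at about 13.4 s with the gripper about 50 mm above the webcam, touching nothing; sign-off gave no verdict.

- **Turning:** I gripped the webcam by its two plain sides at 25 N and screwed it about 2.4 rad clockwise. Side forces stayed at 19 N or less.
- **Cover:** I then turned the gripper back half a turn, pinched the thumb grip at 6 N and slid it along the track. I pushed about 16 mm in all; the force had already risen to about 10 N, well above the 1.2 N it slides with, so it was against its end stop.

**Last checks, from the wrist camera:**
- **Direction:** the lens points at about 161.3°. The toe measured about 160.1–160.5° in the last two wrist pictures, so the error is about 1° (0.02 rad) against the allowed 0.2. Earlier toe estimates ranged from 159.5° to 162.2°.
- **Outlier:** the side camera gave 173° by one method and 161° by another. I put the 173° down to shadow and did not use it.
- **Cover opening:** the grip sits about 15.0 mm off the webcam's centre line. It measured 0.75 mm there before the slide, so the opening is 14.3–15.0 mm, and the lens is clear in the picture.
- **Bystanders:** the USB stick, eraser, mouse and stapler look undisturbed in the last picture. The index cards were out of view, but the arm never worked near them. I judged this by eye and did not measure it.

The arm blocked the top camera after the turn, so these checks rest on the wrist camera alone. Its pose readings scattered by 1–3 mm.

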